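# Hang the drawplate in the tool cupboard

## Robot

A 7-joint arm with a two-finger parallel gripper is mounted at the origin on the work surface. World frame = base frame: x ahead of the robot, y to its left, z up, the work surface at z = 0. Lengths are in mm, angles in rad, forces in N, time in s.
With the tool pointing down it reaches from about 400 to 875 mm from the base axis. Payload 4.4 kg.
Tool frame: the origin (TCP) lies between the finger pads; the fingertips stand 17 mm ahead of it and the grasp point (between the pads) lies 2 mm behind it; z points along the fingers, y is the line along which they close (so a half turn about z gives the same grasp; the last joint's range is limited). The gripper opens to 85 mm and grips with 20 to 120 N. Pads are 22 mm wide; open, the fingers measure 114 mm over their backs; the gripper's body (76 mm by 85 mm) begins 54 mm behind the grasp point. The pads swing forward as they close: fully open they stand 13 mm farther back than shut.
Start: joints at [1.271, 0.628, 0.038, 1.517, -0.027, 0.996, -0.02], TCP at [150.616, -632.323, 248.313] pointing down, gripper open.
Joint ranges: [-3.06, 3.06], [-0.37, 2.12], [-1.25, 1.32], [0.18, 2.47], [-1.1, 4.24], [0.23, 1.98], [-2.94, 2.94]. Speed limits (rad/s): [2.57, 2.57, 3.14, 3.14, 3.14, 3.14, 3.14].

## Interface

Orientations are given as [roll, pitch, yaw] about the fixed x, y, z axes, in that order (R = Rz(yaw) Ry(pitch) Rx(roll)).
In Python, from cell import sensors, get_image, ctrl gives the robot as it stands.
- The arm moves only by the tool send_rows, never from a script. Its argument "series" is a list of rows, each a list of 3 entries, a list of its own where there are three numbers: the finger opening in mm, from 0 to 85.4, then the shift along the world's x, y, z in units of 60 mm (1.0 is 60 mm), then the turn, a rotation vector about the world's x, y, z in units of 5 degrees (1.0 is 5 degrees). A call has 1 to 8 rows; each row shifts and turns the commanded pose from where the row before left it; what a row does not reach is not made up. A row lasts 1/8 s, in which the tool goes at most 62.5 mm and 10.7 degrees, less where a joint would pass 70% of its speed; a pose out of reach is approached as far as the arm can. A call is refused whole if a number of a shift passes 1 or a number of a turn 1, either way. A call with a gripper value outside its range is refused whole. The fingers move at their own pace and stop on an object; the grip force is fixed at half the most. Time passes only in rows, so rows that do not move let the fingers close. It gives the time, the measured TCP pose, the force, the opening and the grip force at its end, in the units of the state.
- sensors.read_state(): the state, without advancing time (a new reading comes with each control period).
- get_image(name): name is "scene" or "top"; returns a dict with "img" (480x640x3 uint8, red, green, blue), "depth" (480x640 float32, mm along the optical axis (not along the pixel's ray), 0 where there is no reading), "vfov" (degrees; the focal length in pixels is half the picture's height over the tangent of half this angle, whatever the lens; pixels are square), "cx", "cy" (the principal point, pixels), "world_to_cam" (4x4, takes a point from world to camera coordinates). Camera axes: x right, y down, z forward; pixel columns grow to the right and rows downward; lengths in mm; the calibration is good to about 2 mm. A picture is of the moment at which its call begins.
- ctrl.finish_job(): hands the job in; it is judged then, once.
The state is a dict: "clock": time; "qpos": joint angles; "qd": joint speeds; "tau": joint torques, N m; "eef_pos": TCP position; "tool_rot": TCP orientation; "force": force on the tool from outside, world axes, zero at the start; "torque": the same for the moment, N m; "width": finger opening in mm; "gripper_force": force on a finger pad.
Only numpy, scipy, OpenCV 4.12 (cv2) and the standard library are available. Lean on these libraries where they do the work, as an engineer would, in place of code of your own. Each camera call takes 0.05 s, during which the arm holds its last target. There are 200 camera calls.

## Task

Swing the door of the little tool cupboard wide open, then pull the tall drawplate with the round eye at its top out of the rack, stand it upright fully home in the slot of the low wooden rest and let go of it there. Then take it again and hang it by its eye on the peg in the cupboard, so that it hangs freely. Leave the door wide open and the two other plates standing in the rack.

Things in the scene. Friction and masses are not known exactly. Their poses are not given: they have to be found in the camera images.
- drawplate: Plate to hang: upright steel bar, 120 tall, 36 wide, 8 mm thick, small dark holes, round 19 mm eye near the top, 0.25 kg. Stands 25 mm deep in any slot of the rack; its edges are hemmed in there (10-14 mm free): take it by its broad faces. Origin: centre of the bottom edge; x normal to the broad faces, y along the width, z up. A half turn about z makes no difference.
- eye (a point): Centre of the eye: 105 mm above the drawplate's origin, 15 mm below its top edge. A grip on the broad faces covers the eye; for hanging hold the plate by its two narrow edges (36 mm apart), near the top.
- short_plate: Another steel plate with an eye, only 90 mm tall (36 mm wide, 8 mm thick), standing in another slot of the rack; leave it. Origin and axes as for the drawplate.
- blank_plate: A steel plate 120 mm tall, 36 mm wide, 8 mm thick, without any eye, standing in the third slot of the rack; leave it. Origin and axes as for the drawplate.
- rack: Fixed dark wooden block 60 x 176 x 40 mm with three slots (11 x 40 mm, 25 mm deep, floor at z = 15 mm) in a row at y = -50, 0, +50 mm; end cheeks 10 mm thick at y = -83 and +83 mm reach up to z = 115 mm. Origin: centre of its underside; x normal to the plates' broad faces, z up.
- rest: Fixed low dark wooden block 70 x 90 x 34 mm with one slot in the middle, 11 mm along x, 46 mm along y, 24 mm deep; steel lips along its two long sides flare steeply up to z = 44 mm (22 mm apart there). Origin: centre of the underside, z up. A plate stands in it with its broad faces along the rest's x and its bottom edge at z = 10 mm.
- rest_slot (a point): Centre of the slot's mouth, on the top face of the rest (34 mm above the table).
- cupboard: Fixed tool cupboard of light wood without a roof: 90 mm deep (x -40 to +50 mm), 220 mm wide (y), 190 mm tall, walls 10 mm, floor 12 mm. Its door closes the front, which faces its -x (the robot). On its floor at either side stand a small jar and a carton under 45 mm tall. Origin: centre of its underside; z up.
- peg_middle (a point): Mid-point of the only peg, axes as the cupboard's: a round steel peg 8 mm thick, 60 mm long, that sticks out of the middle of the back panel towards -x, rising 8 degrees to its tip. Root: 30 mm behind (+x), 4 mm lower; tip: 30 mm in front (-x), 4 mm higher. 159 mm above the table.
- peg_tip (a point): The centre of the peg's round free end, 163 mm above the table, 20 mm behind the inner face of the closed door.
- door (a joint): Opening angle of the cupboard door in rad: 0 shut, grows as its free edge swings towards the robot, up to 1.9. The door is 200 mm wide, 178 mm tall, 12 mm thick, top 190 mm above the table; it is hinged on its left side (+y) and stays where it is left.
- door_hinge (a point): Point on the door's vertical hinge axis, at half the door's height, at the outer face. Its axes turn with the door: x normal to the door (-x is the outer face), y along its width, the free edge lying 200 mm along -y.
- handle_top (a point): Grip point on the door's handle, an upright round steel bar 11 mm thick and 100 mm long, its axis 35 mm in front of the door's outer face and 170 mm from the hinge axis. The point lies on the bar's axis 15 mm below its top end, 160 mm above the table, 30 mm below the door's top; pinch the bar here from above. Axes as door_hinge.

How it is judged:
By the outcome, as a careful person would: the job done as asked, in the order asked, and still so for the second after the job is handed in, with the robot touching nothing.
It also fails if it takes over 72 s, if anything falls off the work surface, if the arm or the gripper's body presses on something with over 40 N, if the wrist force passes 120 N, or if a joint passes its speed limit or range.

## Working session

There is one attempt and no reset: what is moved stays moved. The work goes in short steps, Python scripts to look and compute and a tool call to move; the robot and the scene stay as the last step left them, time stands still between calls to the robot, and variables do not carry over. Pictures are saved under pics/ and viewed, at most 10 in all, crops included, and the job is handed in when it is done.

Besides the shell and the picture viewer there is one more tool, called after "Request:" as name(argument=value, ...), one argument or row to a line, values as JSON. send_rows: Moves the arm, as the interface text tells. Its arguments: {"type":"object","properties":{"series":{"type":"array"}},"required":["series"]}

```bash
mkdir -p pics; ls; cat > h.py <<'E'
import numpy as np, cv2
from cell import sensors, get_image, ctrl
def cloud(n):
    d=get_image(n); D=d["depth"]; f=240/np.tan(np.radians(d["vfov"]/2))
    v,u=np.mgrid[0:480,0:640]
    P=np.stack([(u-d["cx"])/f*D,(v-d["cy"])/f*D,D,np.ones_like(D)],-1)
    W=P@np.linalg.inv(d["world_to_cam"]).T
    W=W[...,:3]; W[D==0]=np.nan
    return d,W
def save(n,img): cv2.imwrite("pics/"+n+".png",img[...,::-1])
E
python3 - <<'E'
from h import *
s=sensors.read_state(); print(s)
for n in("scene","top"):
    d,W=cloud(n); save(n+"0",d["img"]); np.savez("/tmp/"+n,W=W,img=d["img"]); print(n,d["vfov"],d["cx"],d["cy"],np.round(np.linalg.inv(d["world_to_cam"]),3).tolist())
E
```

```text
pics
{'clock': 0.0, 'qpos': array([ 1.27122166,  0.62932873,  0.03845609,  1.51836384, -0.02695917,
        0.99630205, -0.01996834]), 'qd': array([-0.00057189,  0.00108562,  0.00082394, -0.00032105, -0.00139541,
        0.00086777,  0.00059455]), 'tau': array([ 7.02020734e-04, -5.63396001e+01,  1.22554097e+00, -1.93445402e+01,
        1.07598701e-02,  1.04087600e-02, -2.11143146e-06]), 'eef_pos': array([ 150.44625912, -631.74295586,  247.40193899]), 'tool_rot': array([-3.13971004e+00,  6.64050837e-05,  2.33817265e-01]), 'force': array([-0.57390501,  0.64871177, -0.38065449]), 'torque': array([-0.02442418,  0.04550502, -0.02037047]), 'gripper_force': 0.0, 'width': 85.32388357601853}
scene 48.567079494997486 325.07621232493796 244.97106702535206 [[0.735, 0.593, -0.328, 846.334], [0.678, -0.638, 0.366, -389.082], [0.008, -0.492, -0.871, 943.015], [0.0, 0.0, 0.0, 1.0]]
top 56.43254066722912 324.8580270400672 232.36906024376728 [[0.017, -0.994, 0.111, 420.71], [-1.0, -0.018, -0.003, -36.222], [0.005, -0.111, -0.994, 1134.526], [0.0, 0.0, 0.0, 1.0]]
```

View pics/scene0.png

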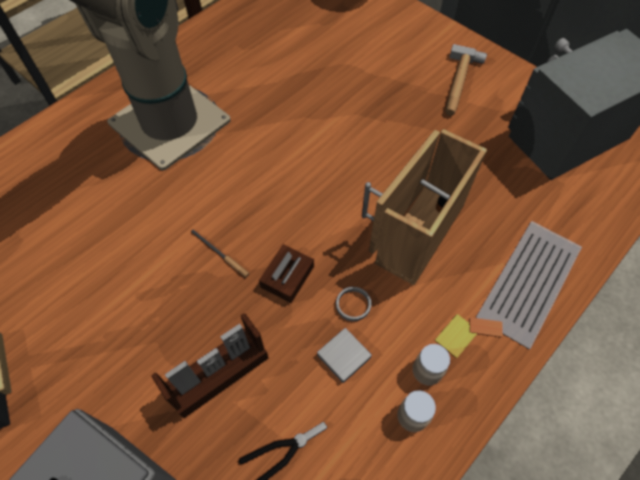

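View pics/top0.png

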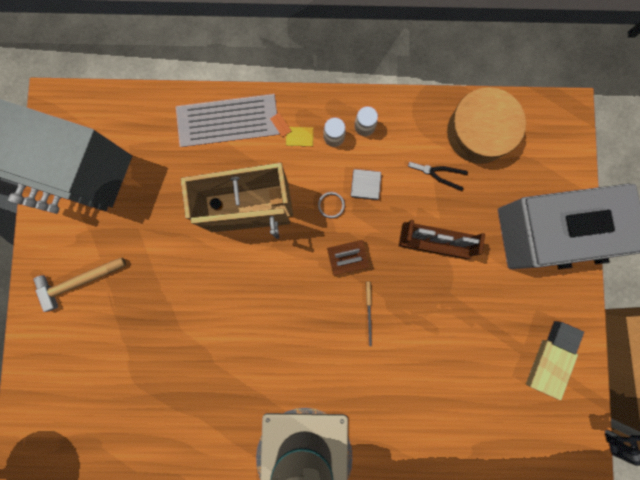

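The scene view shows the rack at ~(210,370), the rest at (287,272) and the cupboard at (430,205), with its handle at (370,195). In the top view they are at (441,240), (349,258) and (236,196). Next I'll measure them.

```bash
python3 - <<'E'
from h import *
S=np.load("/tmp/scene.npz");T=np.load("/tmp/top.npz")
a=cv2.resize(S["img"][310:420,145:280],None,fx=4.4,fy=4.4,interpolation=cv2.INTER_CUBIC)
save("rack0",a)
W=T["W"];W2=S["W"]
def rect(name,reg,z0,z1,src=(W,W2)):
    pts=[]
    for w in src:
        p=w.reshape(-1,3); m=(p[:,2]>z0)&(p[:,2]<z1)&(p[:,0]>reg[0])&(p[:,0]<reg[1])&(p[:,1]>reg[2])&(p[:,1]<reg[3]); q=p[m]
        if len(q)>3: print(name,len(q),"medz",np.round(np.median(q[:,2]),1),[np.round(x,1) for x in cv2.minAreaRect(q[:,:2].astype(np.float32))])
def at(u,v): return np.round(W[v,u],0)
print("rest",at(349,258),"rack",at(441,248),"cup",at(236,170),"handle",at(274,220))
c=W[258,349];r=W[246,441];k=W[196,236]
rest=(c[0]-90,c[0]+90,c[1]-90,c[1]+90)
rect("rest34",rest,26,60)
rk=(r[0]-110,r[0]+110,r[1]-130,r[1]+130)
rect("rack base",rk,30,125); rect("rack>100",rk,100,160); 
cb=(k[0]-140,k[0]+140,k[1]-190,k[1]+190)
rect("cup>180",cb,180,200); rect("cup>20",cb,100,200)
# plate heights along the rack
for n,w in(("top",W),("scene",W2)):
    p=w.reshape(-1,3);m=(p[:,2]>70)&(p[:,2]<170)&(p[:,0]>rk[0])&(p[:,0]<rk[1])&(p[:,1]>rk[2])&(p[:,1]<rk[3]);q=p[m]
    for y in np.arange(rk[2],rk[3],8):
        s=q[(q[:,1]>=y)&(q[:,1]<y+8)]
        if len(s): print(n,round(y),len(s),np.round([s[:,2].max(),np.median(s[:,0][s[:,2]>s[:,2].max()-8])],0))
E
```

```text
rest [ 483. -102.    7.] rack [ 510. -325.   41.] cup [658. 155. 191.] handle [563.  79. 104.]
rest34 956 medz 33.6 [array([483.9, -95.8]), array([70. , 89.8]), np.float64(14.4)]
rest34 1555 medz 35.1 [array([485.2, -95.3]), array([71.6, 92.4]), np.float64(13.9)]
rack base 1851 medz 41.0 [array([ 530.6, -316.3]), array([176.3,  61.1]), np.float64(80.0)]
rack base 4065 medz 43.4 [array([ 531.1, -316.5]), array([176.3,  61.8]), np.float64(80.1)]
rack>100 495 medz 113.7 [array([ 530. , -316.4]), array([175.8,  49.7]), np.float64(80.3)]
rack>100 1180 medz 115.3 [array([ 531.3, -316.6]), array([176.2,  50.7]), np.float64(80.1)]
cup>180 1500 medz 189.0 [array([586.1, 154.5]), array([149.8, 220.2]), np.float64(10.1)]
cup>180 2146 medz 190.4 [array([589., 155.]), array([148.2, 222.7]), np.float64(9.1)]
cup>20 3319 medz 174.4 [array([585.1, 154.3]), array([151.9, 220.2]), np.float64(10.1)]
cup>20 6297 medz 164.2 [array([587.9, 154.7]), array([150.8, 223. ]), np.float64(9.2)]
top -408 27 [118. 529.]
top -400 136 [117. 512.]
top -392 38 [132. 522.]
top -384 23 [137. 519.]
top -376 27 [137. 520.
[... 238 characters left out ...]
7.]
top -272 27 [138. 539.]
top -264 25 [137. 540.]
top -256 40 [138. 540.]
top -248 5 [115. 563.]
top -240 85 [118. 548.]
top -232 67 [117. 533.]
scene -408 112 [119. 529.]
scene -400 178 [119. 513.]
scene -392 27 [117. 499.]
scene -384 106 [138. 521.]
scene -376 106 [138. 523.]
scene -368 106 [139. 523.]
scene -360 108 [138. 525.]
scene -352 47 [139. 525.]
scene -336 54 [109. 530.]
scene -328 66 [108. 531.]
scene -320 61 [107. 532.]
scene -312 64 [108. 533.]
scene -304 36 [107. 534.]
scene -288 80 [139. 538.]
scene -280 92 [138. 539.]
scene -272 98 [138. 540.]
scene -264 100 [138. 542.]
scene -256 69 [139. 543.]
scene -248 79 [117. 563.]
scene -240 170 [119. 548.]
scene -232 36 [117. 533.]
```

View pics/rack0.png

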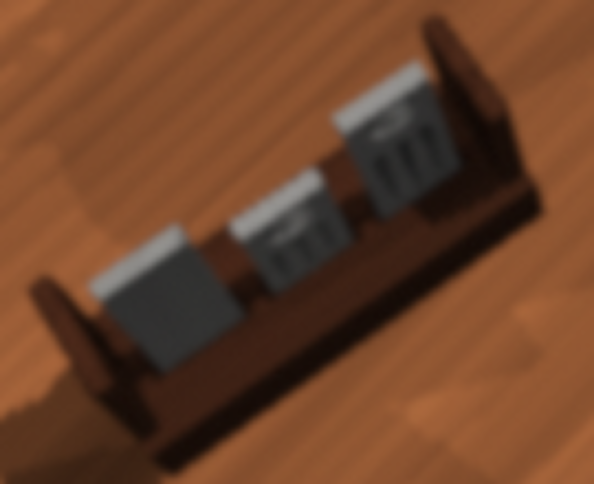

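The crop shows three plates. The right one at (400,140), toward +y, is tall with an eye and holes, so that's the drawplate. The middle one is short with an eye, and the left one is blank. Next is the cupboard and handle in detail.

```bash
python3 - <<'E'
from h import *
S=np.load("/tmp/scene.npz");T=np.load("/tmp/top.npz")
y=np.radians(9.7)
for n in(T,S):
    W=n["W"].reshape(-1,3)
    p=W[(abs(W[:,0]-590)<160)&(abs(W[:,1]-155)<190)&(W[:,2]>80)&(W[:,2]<215)]
    for nm,yaw in(("a",9.7),):
        y=np.radians(yaw); d=p[:,:2]-[610,155]; lx=d@[np.cos(y),np.sin(y)]; ly=d@[-np.sin(y),np.cos(y)]
        H=p[:,2]>182
        for b in range(-130,100,10):
            m=H&(lx>=b)&(lx<b+10)
            if m.sum(): print(b,m.sum(),np.round([lx[m].min(),lx[m].max(),ly[m].min(),ly[m].max(),p[m,2].max()],0))
        m=H&(abs(ly)<85)
        for s in(-1,1):
            mm=m&((lx>np.median(lx[m]))==(s>0)); print("line",s,mm.sum(),np.polyfit(p[mm,1],p[mm,0],1),np.median(lx[mm]))
    m=(lx<-60)&(p[:,2]<182)&(p[:,2]>90)
    q=p[m]; print("handle?",np.round(np.c_[lx[m],ly[m],q][np.argsort(-q[:,2])][::max(1,len(q)//12)],0))
    # peg region
    m=(p[:,2]>145)&(p[:,2]<175)&(abs(ly)<25)&(lx>-35)&(lx<45)
    print("peg", m.sum(), np.round(np.median(np.c_[lx,ly,p][m],0),1) if m.sum() else "")
E
```

```text
-70 6 [-61. -60. -95. -80. 192.]
-60 323 [-60. -50. -96. 102. 194.]
-50 223 [-50. -40. -94. 107. 195.]
-40 48 [ -40.  -30. -106.  113.  193.]
-30 47 [ -30.  -20. -106.  114.  193.]
-20 49 [ -20.  -10. -106.  113.  193.]
-10 48 [ -10.   -0. -106.  113.  192.]
0 46 [   0.   10. -106.  113.  193.]
10 51 [  10.   20. -106.  114.  193.]
20 43 [  21.   30. -106.  113.  192.]
30 61 [  30.   40. -106.  113.  193.]
40 494 [  40.   50. -106.  114.  195.]
50 17 [ 50.  52. -98.  77. 189.]
line -1 441 [-1.33163600e-01  5.78732426e+02] -51.57621445717492
line 1 440 [-2.73767672e-01  6.92922472e+02] 43.93527186197888
handle? [[-98. -63. 524.  76. 182.]
 [-98. -65. 524.  75. 178.]
 [-97. -60. 525.  79. 174.]
 [-88. -65. 534.  76. 171.]
 [-86. -63. 536.  78. 170.]
 [-70. -63. 552.  81. 170.]
 [-72. -63. 550.  81. 168.]
 [-60. -93. 566.  53. 164.]
 [-99. -62. 523.  78. 151.]
 [-60. -88. 565.  58. 138.]
 [-99. -67. 524.  72. 121.]
 [-61. -95. 565.  51. 107.]
 [-94. -70. 529.  70.  95.]]
peg 178 [ 33.4   2.4 642.5 159.6 161.8]
-60 231 [-59. -50. -97.  86. 195.]
-50 454 [-50. -40. -97. 104. 195.]
-40 83 
[... 218 characters left out ...]
194.]
20 85 [  20.   30. -107.  114.  193.]
30 87 [  30.   40. -107.  114.  193.]
40 487 [  40.   50. -107.  114.  194.]
50 196 [  50.   53. -107.  112.  194.]
line -1 552 [-1.34838535e-01  5.82414169e+02] -47.98623775028856
line 1 552 [-3.20801097e-01  7.01746686e+02] 47.36961814762431
handle? [[-94. -67. 529.  73. 182.]
 [-94. -69. 529.  71. 178.]
 [-80. -69. 543.  74. 174.]
 [-72. -67. 550.  76. 172.]
 [-82. -67. 540.  75. 170.]
 [-73. -69. 550.  74. 168.]
 [-95. -68. 527.  72. 158.]
 [-88. -68. 535.  73. 149.]
 [-92. -71. 531.  70. 138.]
 [-88. -65. 534.  76. 125.]
 [-89. -66. 534.  75. 115.]
 [-90. -70. 534.  71. 103.]
 [-91. -70. 532.  71.  91.]]
peg 151 [  9.    2.  618.6 158.9 163. ]
```

Request:
send_rows(
  series=[
    [60,[0.19,0.36,0],[0,0,1]],
    [60,[0.19,0.36,0],[0,0,1]],
    [60,[0.19,0.36,0],[0,0,1]],
    [60,[0.19,0.36,0],[0,0,1]],
    [60,[0.19,0.36,0],[0,0,1]],
    [60,[0.19,0.36,0],[0,0,1]],
    [60,[0.19,0.36,0],[0,0,1]],
    [60,[0.19,0.36,0],[0,0,1]],
  ],
)

```text
clock: 1.1
eef_pos: [242.1, -458.5, 248.1]
tool_rot: [-3.141, -0.0, 0.935]
force: [-0.7, -0.3, -0.2]
width: 60.1
gripper_force: 0.0
```

```bash
python3 - <<'E'
from h import *
s=sensors.read_state(); print(s["qpos"].round(2),s["eef_pos"].round(1),s["tool_rot"].round(3))
E
```

```text
[ 1.15  0.44 -0.17  1.88  0.1   0.83  0.3 ] [ 242.1 -458.5  248.1] [-3.141 -0.     0.935]
```

Request:
send_rows(
  series=[
    [60,[0.19,0.36,0],[0,0,1]],
    [60,[0.19,0.36,0],[0,0,1]],
    [60,[0.19,0.36,0],[0,0,1]],
    [60,[0.19,0.36,0],[0,0,1]],
    [60,[0.19,0.36,0],[0,0,1]],
    [60,[0.19,0.36,0],[0,0,1]],
    [60,[0.19,0.36,0],[0,0,1]],
    [60,[0.19,0.36,0],[0,0,1]],
  ],
)

```text
clock: 2.1
eef_pos: [333.8, -285.3, 248.3]
tool_rot: [3.141, 0.0, 1.636]
force: [0.9, 0.2, -0.6]
width: 59.7
gripper_force: 0.0
```

Request:
send_rows(
  series=[
    [60,[0.19,0.36,0],[0,0,1]],
    [60,[0.19,0.36,0],[0,0,1]],
    [60,[0.19,0.36,0],[0,0,1]],
    [60,[0.19,0.36,0],[0,0,1]],
    [60,[0.19,0.36,0],[0,0,1]],
    [60,[0.19,0.36,0],[0,0,1]],
    [60,[0.19,0.36,0],[0,0,1]],
    [60,[0.19,0.36,0],[0,0,1]],
  ],
)

```text
clock: 3.1
eef_pos: [424.9, -112.4, 248.3]
tool_rot: [3.141, 0.0, 2.334]
force: [0.0, -0.5, -0.2]
width: 59.9
gripper_force: 0.0
```

Request:
send_rows(
  series=[
    [60,[0.19,0.36,0],[0,0,1]],
    [60,[0.19,0.36,0],[0,0,1]],
    [60,[0.19,0.36,0],[0,0,1]],
    [60,[0.19,0.36,0],[0,0,1]],
    [60,[0.19,0.36,0],[0,0,1]],
    [60,[0.19,0.36,0],[0,0,1]],
    [60,[0.19,0.36,0],[0,0,1]],
    [60,[0.19,0.36,0],[0,0,1]],
  ],
)

```text
clock: 4.1
eef_pos: [516.1, 60.3, 248.3]
tool_rot: [-3.142, -0.0, 3.032]
force: [0.5, 0.4, 0.3]
width: 60.0
gripper_force: 0.0
```

```bash
python3 - <<'E'
from h import *
s=sensors.read_state(); print(s["qpos"].round(2),s["eef_pos"].round(1),s["tool_rot"].round(3))
E
```

```text
[ 0.35  0.54 -0.78  1.86  0.47  0.93  0.82] [516.1  60.3 248.3] [-3.142 -0.     3.032]
```

Request:
send_rows(
  series=[
    [60,[0.07,0.07,0],[0,0,0.9]],
    [60,[0.07,0.07,0],[0,0,0.9]],
    [60,[0.075,0.085,-0.3],[0,0,0.9]],
    [60,[0,0,-0.4],[0,0,0]],
    [60,[0,0,-0.4],[0,0,0]],
    [60,[0,0,-0.4],[0,0,0]],
    [60,[0,0,0],[0,0,0]],
  ],
)

```text
clock: 4.97
eef_pos: [527.5, 72.7, 156.8]
tool_rot: [-3.142, -0.004, -3.019]
force: [0.1, -0.6, 0.1]
width: 60.5
gripper_force: 0.0
```

```bash
python3 - <<'E'
from h import *
d,W=cloud("scene"); a=cv2.resize(d["img"][120:280,290:500],None,fx=3.5,fy=3.5,interpolation=cv2.INTER_CUBIC); save("handle1",a)
E
```

```text
(no output)
```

View pics/handle1.png

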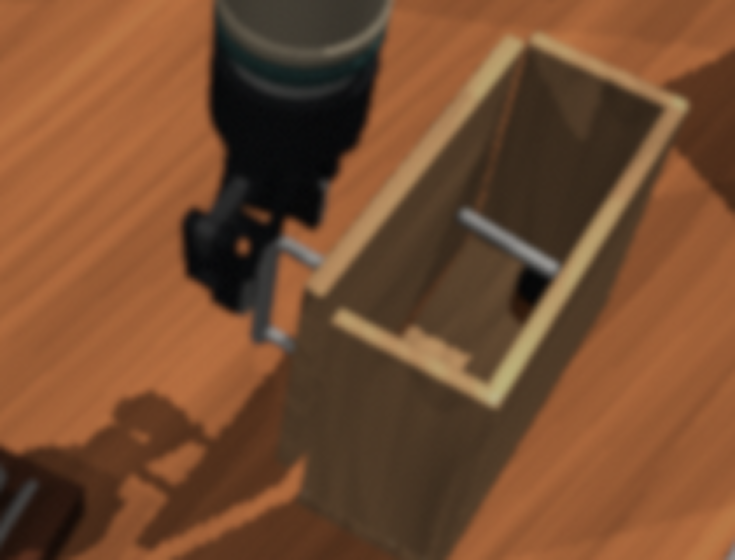

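The crop shows the fingers straddling the handle bar at (265,290), and the door slightly ajar. Closing.

Request:
send_rows(
  series=[
    [0,[0,0,0],[0,0,0]],
    [0,[0,0,0],[0,0,0]],
    [0,[0,0,0],[0,0,0]],
    [0,[0,0,0],[0,0,0]],
    [0,[0,0,0],[0,0,0]],
  ],
)

```text
clock: 5.65
eef_pos: [529.0, 72.9, 159.1]
tool_rot: [3.141, 0.002, -3.021]
force: [-0.6, 0.9, 5.9]
width: 9.1
gripper_force: 58.5
```

```bash
python3 - <<'E'
import numpy as np
# handle path: rotate about hinge
h=np.array([542.3,248.4]); p=np.array([528.,73.])
v=p-h
prev=p
for k in range(5,105,5):
    a=np.radians(-k); q=h+np.array([[np.cos(a),-np.sin(a)],[np.sin(a),np.cos(a)]])@v
    print(k,q.round(0),((q-prev)/60).round(3),round(np.hypot(*q))); prev=q
E
```

```text
5 [513.  75.] [-0.254  0.032] 518
10 [498.  78.] [-0.25   0.054] 504
15 [483.  83.] [-0.244  0.075] 490
20 [469.  88.] [-0.237  0.097] 477
25 [455.  95.] [-0.228  0.117] 465
30 [442. 104.] [-0.217  0.136] 454
35 [430. 113.] [-0.204  0.155] 445
40 [419. 123.] [-0.19   0.172] 436
45 [408. 134.] [-0.174  0.188] 430
50 [399. 147.] [-0.157  0.202] 425
55 [390. 160.] [-0.139  0.215] 422
60 [383. 173.] [-0.119  0.226] 421
65 [377. 187.] [-0.099  0.236] 421
70 [373. 202.] [-0.078  0.244] 424
75 [369. 217.] [-0.057  0.249] 428
80 [367. 232.] [-0.035  0.253] 434
85 [366. 247.] [-0.013  0.256] 442
90 [367. 263.] [0.01  0.256] 451
95 [369. 278.] [0.032 0.254] 462
100 [372. 293.] [0.054 0.25 ] 474
```

Request:
send_rows(
  series=[
    [0,[-0.127,0.012,0],[0,0,-0.5]],
    [0,[-0.127,0.02,0],[0,0,-0.5]],
    [0,[-0.25,0.054,0],[0,0,-1]],
    [0,[-0.244,0.075,0],[0,0,-1]],
    [0,[-0.237,0.097,0],[0,0,-1]],
    [0,[-0.228,0.117,0],[0,0,-1]],
    [0,[-0.217,0.136,0],[0,0,-1]],
  ],
)

```text
clock: 6.52
eef_pos: [443.2, 103.3, 159.1]
tool_rot: [3.14, 0.002, 2.735]
force: [1.1, 0.1, 4.3]
width: 9.7
gripper_force: 58.7
```

```bash
python3 - <<'E'
from h import *
s=sensors.read_state(); print(s["qpos"].round(2),s["force"],s["torque"],s["width"])
d,W=cloud("top"); p=W.reshape(-1,3)
m=(p[:,2]>180)&(p[:,2]<196)&(p[:,0]>380)&(p[:,0]<700)&(p[:,1]>20)&(p[:,1]<290)
c=p[m]; l=(c[:,:2]-[610.6,158.7])@[.9857,.1685]; q=c[l<-60]; print(len(q), np.round(q[::max(1,len(q)//10)]), np.degrees(np.arctan(np.polyfit(q[:,1],q[:,0],1)[0])))
E
```

```text
[ 0.12  0.56 -0.58  2.12  0.54  0.6   0.31] [1.11061165 0.12439563 4.32586202] [ 0.09788533 -0.18449865 -0.02367765] 9.67711377272038
231 [[537. 229. 191.]
 [536. 206. 187.]
 [532. 205. 189.]
 [527. 202. 192.]
 [497. 115. 189.]
 [489. 100. 189.]
 [482.  99. 191.]
 [478.  90. 195.]
 [474.  86. 192.]
 [472.  63. 191.]
 [464.  66. 184.]] 22.572337168216027
```

Request:
send_rows(
  series=[
    [0,[-0.204,0.155,0],[0,0,-1]],
    [0,[-0.19,0.172,0],[0,0,-1]],
    [0,[-0.174,0.188,0],[0,0,-1]],
    [0,[-0.157,0.202,0],[0,0,-1]],
    [0,[-0.139,0.215,0],[0,0,-1]],
    [0,[-0.119,0.226,0],[0,0,-1]],
    [0,[-0.099,0.236,0],[0,0,-1]],
  ],
)

```text
clock: 7.45
eef_pos: [378.7, 187.0, 159.1]
tool_rot: [3.139, 0.001, 2.125]
force: [2.4, -0.4, 6.5]
width: 9.1
gripper_force: 59.6
```

```bash
python3 - <<'E'
from h import *
s=sensors.read_state(); print(s["qpos"].round(2),s["force"],s["torque"],s["width"])
E
```

```text
[-0.25  0.49 -0.39  2.21  0.38  0.5  -0.37] [ 2.41539546 -0.43929392  6.54266726] [-0.15004761 -0.28553111 -0.10896783] 9.09625963323548
```

Request:
send_rows(
  series=[
    [0,[-0.078,0.244,0],[0,0,-1]],
    [0,[-0.057,0.249,0],[0,0,-1]],
    [0,[-0.035,0.253,0],[0,0,-1]],
    [0,[-0.013,0.256,0],[0,0,-1]],
    [0,[0.01,0.256,0],[0,0,-1]],
    [0,[0.016,0.127,0],[0,0,-0.5]],
    [0,[0,0,0],[0,0,0]],
  ],
)

```text
clock: 8.32
eef_pos: [370.1, 270.5, 159.1]
tool_rot: [3.138, -0.001, 1.648]
force: [2.3, -0.3, 7.7]
width: 9.1
gripper_force: 59.7
```

Request:
send_rows(
  series=[
    [40,[0,0,0],[0,0,0]],
    [40,[0,0,0],[0,0,0]],
    [40,[0,0,0],[0,0,0]],
    [40,[0,0,0.3],[0,0,0]],
    [40,[0,0,0.5],[0,0,0]],
    [40,[0,0,0.7],[0,0,0]],
  ],
)

```text
clock: 9.07
eef_pos: [367.4, 269.1, 248.4]
tool_rot: [-3.139, 0.001, 1.648]
force: [1.0, -0.1, -0.1]
width: 39.9
gripper_force: 0.0
```

```bash
python3 - <<'E'
from h import *
s=sensors.read_state(); print(s["qpos"].round(2),s["force"])
d,W=cloud("scene"); save("open1",d["img"]);  
d,W=cloud("top"); p=W.reshape(-1,3)
m=(p[:,2]>180)&(p[:,2]<196)&(p[:,0]>320)&(p[:,0]<545)&(p[:,1]>200)&(p[:,1]<320)
q=p[m]; print(len(q),np.round(q[::max(1,len(q)//10)]), np.polyfit(q[:,0],q[:,1],1))
E
```

```text
[-0.47  0.37 -0.3   2.03  0.15  0.77 -0.78] [ 0.98454922 -0.11821885 -0.1131239 ]
644 [[542. 241. 186.]
 [520. 238. 190.]
 [499. 244. 190.]
 [480. 235. 189.]
 [459. 241. 186.]
 [440. 234. 193.]
 [421. 232. 189.]
 [402. 227. 182.]
 [384. 227. 185.]
 [363. 235. 190.]
 [342. 233. 187.]] [5.01408290e-02 2.13116342e+02]
```

View pics/open1.png

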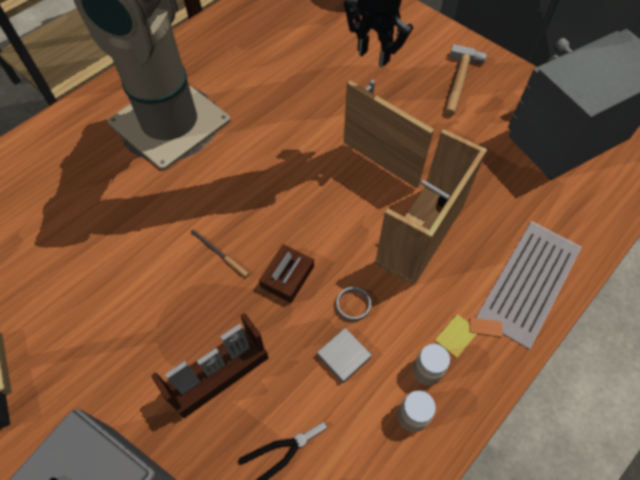

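The picture shows the door wide open (about 97°) at (385,135), with the gripper clear of it. Now I'll move over the drawplate.

Request:
send_rows(
  series=[
    [60,[0.12,-0.375,0],[0,0,-0.24]],
    [60,[0.24,-0.745,0],[0,0,-0.24]],
    [60,[0.24,-0.745,0],[0,0,-0.24]],
    [60,[0.24,-0.745,0],[0,0,-0.24]],
    [60,[0.24,-0.745,0],[0,0,-0.24]],
    [60,[0.24,-0.745,0],[0,0,-0.24]],
    [60,[0.24,-0.745,0],[0,0,-0.24]],
    [60,[0.24,-0.745,0],[0,0,-0.24]],
  ],
)

```text
clock: 10.18
eef_pos: [475.9, -67.1, 247.5]
tool_rot: [-3.14, -0.0, 1.48]
force: [0.5, 1.1, 0.2]
width: 60.2
gripper_force: 0.0
```

Request:
send_rows(
  series=[
    [60,[0.24,-0.745,0],[0,0,-0.24]],
    [60,[0.24,-0.745,0],[0,0,-0.24]],
    [60,[0.24,-0.745,0],[0,0,-0.24]],
    [60,[0.24,-0.745,0],[0,0,-0.24]],
    [60,[0.12,-0.375,0],[0,0,0]],
    [60,[0,0,0],[0,0,0]],
    [60,[0,0,0],[0,0,0]],
  ],
)

```text
clock: 11.05
eef_pos: [540.4, -265.2, 247.5]
tool_rot: [-3.14, -0.001, 1.397]
force: [-0.5, -0.0, -0.5]
width: 59.9
gripper_force: 0.0
```

Request:
send_rows(
  series=[
    [60,[-0.017,-0.033,-0.5],[0,0,0]],
    [60,[0,0,-0.6],[0,0,0]],
    [60,[0,0,-0.6],[0,0,0]],
    [60,[0,0,-0.4],[0,0,0]],
    [60,[0,0,-0.19],[0,0,0]],
    [60,[0,0,0],[0,0,0]],
  ],
)

```text
clock: 11.8
eef_pos: [539.8, -267.8, 110.7]
tool_rot: [-3.141, -0.001, 1.397]
force: [-0.7, 0.4, -0.8]
width: 59.9
gripper_force: 0.0
```

Request:
send_rows(
  series=[
    [0,[0,0,0],[0,0,0]],
    [0,[0,0,0],[0,0,0]],
    [0,[0,0,0],[0,0,0]],
    [0,[0,0,0],[0,0,0]],
    [0,[0,0,0],[0,0,0]],
    [0,[0,0,0.1],[0,0,0]],
    [0,[0,0,0.2],[0,0,0]],
    [0,[0,0,0.2],[0,0,0]],
  ],
)

```text
clock: 12.8
eef_pos: [540.1, -268.9, 141.7]
tool_rot: [3.141, -0.0, 1.396]
force: [0.3, -0.3, -1.6]
width: 7.2
gripper_force: 59.0
```

Request:
send_rows(
  series=[
    [0,[0,0,0.4],[0,0,0]],
    [0,[0,0,0.5],[0,0,0]],
    [0,[0,0,0.35],[0,0,0]],
    [0,[-0.07,0.23,0],[0,0,0.7]],
    [0,[-0.15,0.48,0],[0,0,0.8]],
    [0,[-0.15,0.48,0],[0,0,0.8]],
    [0,[-0.15,0.48,0],[0,0,0.8]],
    [0,[-0.15,0.48,0],[0,0,0.8]],
  ],
)

```text
clock: 13.8
eef_pos: [498.2, -137.7, 215.1]
tool_rot: [-3.14, -0.001, 1.742]
force: [-0.0, 0.1, -2.6]
width: 7.3
gripper_force: 59.2
```

Request:
send_rows(
  series=[
    [0,[-0.15,0.48,-0.2],[0,0,0.8]],
    [0,[-0.09,0.26,-0.3],[0,0,0.14]],
    [0,[0,0,-0.3],[0,0,0]],
    [0,[0,0,0],[0,0,0]],
    [0,[0,0,0],[0,0,0]],
  ],
)

```text
clock: 14.42
eef_pos: [485.2, -95.2, 168.1]
tool_rot: [-3.142, -0.0, 1.819]
force: [0.3, 1.0, -1.9]
width: 7.2
gripper_force: 59.1
```

```bash
python3 - <<'E'
from h import *
s=sensors.read_state(); print(s["eef_pos"].round(1),s["tool_rot"].round(3),s["force"].round(1))
for n in("top","scene"):
    d,W=cloud(n); p=W.reshape(-1,3); i=d["img"].reshape(-1,3)
    c=p[:,:2]-[484.5,-95.5]; a=np.radians(14.2); lx=c@[np.cos(a),np.sin(a)]; ly=c@[-np.sin(a),np.cos(a)]
    for z0,z1 in((55,70),(70,85),(85,100),(100,115)):
        m=(p[:,2]>z0)&(p[:,2]<z1)&(abs(lx)<30)&(abs(ly)<45)
        if m.sum()>3: print(n,z0,m.sum(),np.round([lx[m].min(),np.median(lx[m]),lx[m].max(),ly[m].min(),ly[m].max(),p[m,2].min()],1))
    m=(abs(lx)<32)&(abs(ly)<42)&(p[:,2]>30)&(p[:,2]<47)
    print(n,"rest",m.sum()); 
    save("ins_"+n,cv2.resize(d["img"][190:320,220:390] if n=="scene" else d["img"][190:300,290:410],None,fx=4.5,fy=4.5,interpolation=cv2.INTER_CUBIC))
E
```

```text
[485.2 -95.2 168.1] [-3.142 -0.     1.819] [ 0.3  1.  -1.9]
top rest 84
scene 70 50 [ -2.2   6.1   7.2 -17.8  19.2  71.9]
scene 85 55 [ -1.7   6.2   7.2 -17.5  18.   85.3]
scene 100 63 [ -1.1   6.    7.5 -17.6  17.8 100.2]
scene rest 977
```

View pics/ins_scene.png

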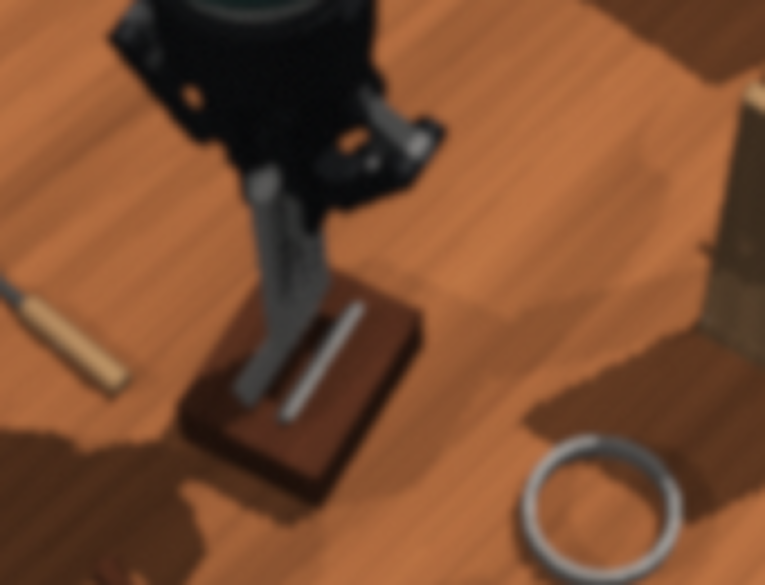

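The crop shows the plate hanging above the rest slot at (290,340), between the two lips. Lowering it with a 1 mm correction.

Request:
send_rows(
  series=[
    [0,[-0.016,-0.004,-0.15],[0,0,0]],
    [0,[0,0,-0.15],[0,0,0]],
    [0,[0,0,-0.15],[0,0,0]],
    [0,[0,0,-0.15],[0,0,0]],
    [0,[0,0,-0.08],[0,0,0]],
    [0,[0,0,-0.06],[0,0,0]],
    [0,[0,0,0],[0,0,0]],
  ],
)

```text
clock: 15.4
eef_pos: [484.3, -95.7, 123.3]
tool_rot: [-3.141, -0.0, 1.819]
force: [0.9, 1.1, -1.7]
width: 7.1
gripper_force: 59.3
```

Bottom is now at about 28 mm, already in the slot with no force. Continuing.

Request:
send_rows(
  series=[
    [0,[0,0,-0.08],[0,0,0]],
    [0,[0,0,-0.08],[0,0,0]],
    [0,[0,0,-0.06],[0,0,0]],
    [0,[0,0,-0.04],[0,0,0]],
    [0,[0,0,0],[0,0,0]],
  ],
)

```text
clock: 16.02
eef_pos: [484.3, -95.7, 107.7]
tool_rot: [-3.141, -0.0, 1.819]
force: [1.2, -0.3, -2.0]
width: 7.2
gripper_force: 59.3
```

Request:
send_rows(
  series=[
    [0,[0,0,-0.02],[0,0,0]],
    [0,[0,0,-0.02],[0,0,0]],
    [0,[0,0,0],[0,0,0]],
  ],
)

```text
clock: 16.4
eef_pos: [484.7, -95.7, 106.7]
tool_rot: [3.141, 0.001, 1.819]
force: [-2.4, 0.4, 10.9]
width: 7.0
gripper_force: 60.9
```

Request:
send_rows(
  series=[
    [0,[0,0,-0.02],[0,0,0]],
    [0,[0,0,0],[0,0,0]],
  ],
)

```text
clock: 16.65
eef_pos: [484.8, -95.7, 106.6]
tool_rot: [3.14, 0.001, 1.819]
force: [-4.4, 0.9, 22.8]
width: 7.2
gripper_force: 62.6
```

Contact at the expected depth, so it's seated. Releasing and rising.

Request:
send_rows(
  series=[
    [70,[0,0,0],[0,0,0]],
    [70,[0,0,0],[0,0,0]],
    [70,[0,0,0],[0,0,0]],
    [70,[0,0,0.4],[0,0,0]],
    [70,[0,0,0.6],[0,0,0]],
    [70,[0,0,0.5],[0,0,0]],
    [70,[0,0,0],[0,0,0]],
  ],
)

```text
clock: 17.52
eef_pos: [485.9, -96.0, 196.0]
tool_rot: [3.137, 0.002, 1.818]
force: [-0.0, -0.3, -0.7]
width: 70.0
gripper_force: 0.0
```

```bash
python3 - <<'E'
from h import *
s=sensors.read_state(); print(s["qpos"].round(2),s["eef_pos"].round(1),s["tool_rot"].round(3),s["force"].round(1))
for n in("top","scene"):
    d,W=cloud(n); p=W.reshape(-1,3)
    c=p[:,:2]-[484.5,-95.5]; a=np.radians(14.2); lx=c@[np.cos(a),np.sin(a)]; ly=c@[-np.sin(a),np.cos(a)]
    for z0,z1 in((55,70),(70,85),(85,100),(100,115),(115,124),(124,140)):
        m=(p[:,2]>z0)&(p[:,2]<z1)&(abs(lx)<30)&(abs(ly)<30)
        if m.sum()>3: print(n,z0,m.sum(),np.round([lx[m].min(),np.median(lx[m]),lx[m].max(),ly[m].min(),ly[m].max(),p[m,2].max()],1), "tilt",np.polyfit(ly[m],lx[m],1)[0].round(3))
    if n=="scene": save("stand",cv2.resize(d["img"][190:320,220:390],None,fx=4.5,fy=4.5,interpolation=cv2.INTER_CUBIC))
E
```

```text
[ 0.31  0.49 -0.25  2.    0.19  0.67  0.19] [485.9 -96.  196. ] [3.137e+00 2.000e-03 1.818e+00] [-0.  -0.3 -0.7]
scene 55 55 [ -2.2   5.1   6.5 -17.8  19.7  70. ] tilt 0.086
scene 70 58 [ -3.1   5.    6.3 -18.2  17.5  84.6] tilt 0.1
scene 85 58 [ -2.7   5.    6.4 -18.2  19.3  99.8] tilt 0.084
scene 100 81 [ -2.3   4.4   6.3 -18.3  20.7 114.6] tilt 0.052
scene 115 26 [ -2.1   4.7   5.8 -18.1  18.1 123.3] tilt 0.074
scene 124 111 [ -3.5   2.1   5.8 -17.5  18.9 134.4] tilt 0.006
```

View pics/stand.png

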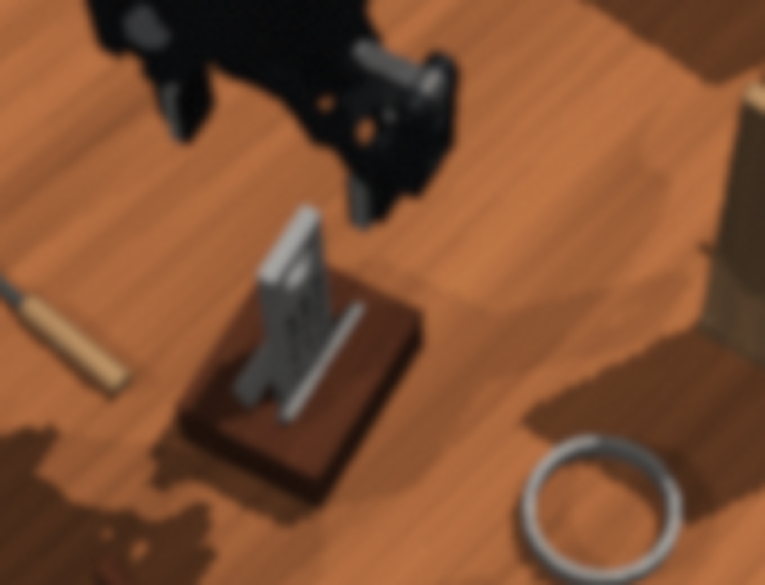

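The plate stands upright in the slot between the lips at (290,300). Measured top is about 130 mm, so it's fully home. Turning 90° to regrasp it by the edges.

Request:
send_rows(
  series=[
    [70,[-0.018,0.005,0],[0,0,-1]],
    [70,[0,0,0],[0,0,-1]],
    [70,[0,0,0],[0,0,-1]],
    [70,[0,0,0],[0,0,-1]],
    [70,[0,0,0],[0,0,-1]],
    [70,[0,0,0],[0,0,-1]],
    [70,[0,0,0],[0,0,-1]],
    [70,[0,0,0],[0,0,-1]],
  ],
)

```text
clock: 18.62
eef_pos: [482.3, -95.3, 192.8]
tool_rot: [-3.139, 0.001, 1.118]
force: [0.3, -0.2, 0.5]
width: 70.0
gripper_force: 0.0
```

Request:
send_rows(
  series=[
    [70,[0,0,0],[0,0,-1]],
    [70,[0,0,0],[0,0,-1]],
    [70,[0,0,0],[0,0,-1]],
    [70,[0,0,0],[0,0,-1]],
    [70,[0,0,0],[0,0,-1]],
    [70,[0,0,0],[0,0,-1]],
    [70,[0,0,0],[0,0,-1]],
    [70,[0,0,0],[0,0,-1]],
  ],
)

```text
clock: 19.62
eef_pos: [482.3, -95.4, 192.8]
tool_rot: [-3.14, 0.003, 0.419]
force: [0.2, 0.2, 0.5]
width: 70.2
gripper_force: 0.0
```

Request:
send_rows(
  series=[
    [70,[0,0,0],[0,0,-1]],
    [70,[0,0,0],[0,0,-1]],
    [70,[0,0,0],[0,0,0]],
    [70,[0,0,0],[0,0,0]],
  ],
)

```text
clock: 20.12
eef_pos: [482.9, -95.3, 193.6]
tool_rot: [-3.141, 0.002, 0.249]
force: [-0.5, 0.3, 0.1]
width: 69.8
gripper_force: 0.0
```

Request:
send_rows(
  series=[
    [70,[0.03,-0.005,-0.3],[0,0,0]],
    [70,[0,0,-0.4],[0,0,0]],
    [70,[0,0,-0.4],[0,0,0]],
    [70,[0,0,-0.26],[0,0,0]],
    [70,[0,0,0],[0,0,0]],
    [70,[0,0,0],[0,0,0]],
  ],
)

```text
clock: 20.88
eef_pos: [485.4, -95.9, 113.1]
tool_rot: [3.141, -0.001, 0.248]
force: [1.1, 0.6, -0.0]
width: 70.2
gripper_force: 0.0
```

Request:
send_rows(
  series=[
    [20,[0,0,0],[0,0,0]],
    [20,[0,0,0],[0,0,0]],
    [20,[0,0,0],[0,0,0]],
    [20,[0,0,0],[0,0,0]],
    [20,[0,0,0],[0,0,0]],
    [20,[0,0,0],[0,0,0]],
  ],
)

```text
clock: 21.62
eef_pos: [485.7, -95.9, 113.5]
tool_rot: [3.141, -0.001, 0.248]
force: [0.3, -0.8, 5.5]
width: 35.1
gripper_force: 59.3
```

Request:
send_rows(
  series=[
    [20,[0,0,0.15],[0,0,0]],
    [20,[0,0,0.35],[0,0,0]],
    [20,[0,0,0.45],[0,0,0]],
    [20,[0,0,0.3],[0,0,0]],
    [20,[0.05,0.25,0],[0,0,-0.15]],
    [20,[0.1,0.5,0],[0,0,-0.15]],
    [20,[0.1,0.5,0],[0,0,-0.15]],
    [20,[0.1,0.5,0],[0,0,-0.15]],
  ],
)

```text
clock: 22.62
eef_pos: [505.8, 10.2, 187.9]
tool_rot: [-3.141, 0.0, 0.195]
force: [0.6, -0.7, -2.0]
width: 34.5
gripper_force: 60.0
```

Request:
send_rows(
  series=[
    [20,[0.1,0.5,0],[0,0,-0.15]],
    [20,[0.1,0.5,0],[0,0,-0.15]],
    [20,[0.1,0.5,-0.1],[0,0,0]],
    [20,[0.07,0.5,-0.2],[0,0,0]],
    [20,[0.05,0.27,-0.15],[0,0,0]],
    [20,[0,0,0],[0,0,0]],
    [20,[0,0,0],[0,0,0]],
  ],
)

```text
clock: 23.5
eef_pos: [531.3, 143.7, 160.9]
tool_rot: [3.14, 0.0, 0.167]
force: [0.5, -0.2, -2.5]
width: 35.2
gripper_force: 60.1
```

```bash
python3 - <<'E'
from h import *
s=sensors.read_state(); print(s["qpos"].round(2),s["eef_pos"].round(1),s["tool_rot"].round(3),s["force"].round(1),s["width"])
O=np.array([610.6,158.7])
for n in("top","scene"):
    d,W=cloud(n); p=W.reshape(-1,3); a=np.radians(9.7)
    c=p[:,:2]-O; lx=c@[np.cos(a),np.sin(a)]; ly=c@[-np.sin(a),np.cos(a)]
    m=(lx>-18)&(lx<32)&(abs(ly)<9)&(p[:,2]>150)&(p[:,2]<175)
    for b in range(-20,35,10):
        k=m&(lx>=b)&(lx<b+10)
        if k.sum()>2: print(n,"peg",b,k.sum(),"ly",np.round([ly[k].min(),np.median(ly[k]),ly[k].max()],1),"ztop",np.percentile(p[k,2],90).round(1))
    for z0,z1 in((70,100),(100,130),(130,150),(150,170),(170,190)):
        k=(lx>-100)&(lx<-62)&(abs(ly)<35)&(p[:,2]>z0)&(p[:,2]<z1)
        if k.sum()>3: print(n,"plate",z0,k.sum(),np.round([lx[k].min(),np.median(lx[k]),lx[k].max(),ly[k].min(),ly[k].max(),p[k,2].min(),p[k,2].max()],1))
    k=(abs(lx)<45)&(p[:,2]>182)&(p[:,2]<196)&(abs(ly)<125); print(n,"walls",ly[k].min().round(1),ly[k].max().round(1))
    save("pre_"+n,cv2.resize(d["img"][110:250,340:500],None,fx=4,fy=4,interpolation=cv2.INTER_CUBIC) if n=="scene" else d["img"])
E
```

```text
[-0.48  0.62  0.24  1.89 -0.23  0.66 -1.5 ] [531.3 143.7 160.9] [3.14  0.    0.167] [ 0.5 -0.2 -2.5] 35.15352886373429
top peg -20 13 ly [-3.6 -0.6  3.7] ztop 166.7
top peg -10 15 ly [-3.7 -0.4  2.8] ztop 165.7
top peg 0 17 ly [-3.2 -0.9  3.7] ztop 163.9
top peg 10 15 ly [-3.5 -0.1  3.5] ztop 163.5
top peg 20 15 ly [-3.1 -0.8  4.1] ztop 161.5
top peg 30 4 ly [-3.5 -0.5  2.9] ztop 160.2
top plate 70 25 [-86.4 -85.9 -81.1 -18.    8.3  71.1  99.9]
top plate 100 6 [-86.2 -86.1 -85.9  -9.8  -0.2 100.7 122.7]
top plate 150 7 [-91.8 -91.6 -86.6 -30.2 -17.  153.9 167.6]
top walls -110.0 10.6
scene peg -20 20 ly [-5.3 -1.8  4.2] ztop 169.0
scene peg -10 25 ly [-5.5 -1.5  3.6] ztop 166.8
scene peg 0 27 ly [-6.1 -2.   3.4] ztop 165.5
scene peg 10 27 ly [-5.1 -1.9  4.3] ztop 164.6
scene peg 20 26 ly [-4.4 -1.9  3.2] ztop 163.1
scene peg 30 5 ly [-4.4 -1.2  4.3] ztop 161.7
scene plate 70 92 [-84.  -76.3 -75.1 -19.2  18.8  70.3 100. ]
scene plate 100 93 [-83.9 -76.3 -75.1 -19.2  18.5 100.  130. ]
scene plate 130 32 [-84.3 -76.  -69.8 -22.6  20.2 130.4 148.2]
scene plate 150 113 [-89.9 -72.9 -67.4 -31.5  23.7 150.  169.6]
scene plate 170 52 [-83.6 -69.5 -67.  -30.5  27.  170.3 189.5]
scene walls -111.9 111.9
```

View pics/pre_scene.png

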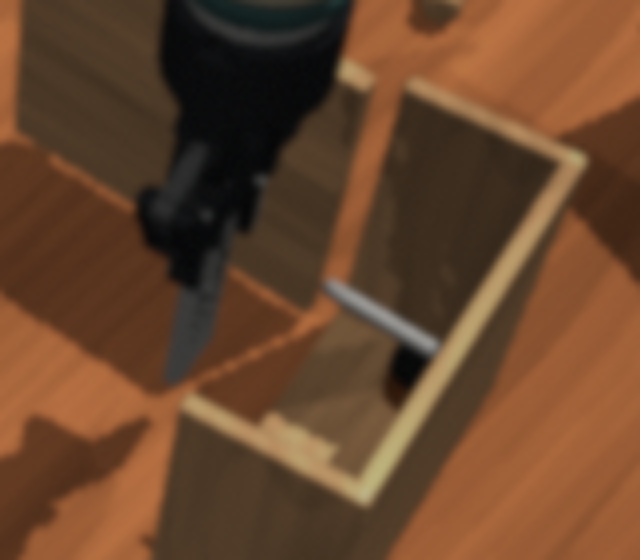

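The crop shows the plate at (200,310) in front of the open cupboard, in line with the peg, whose tip is at (330,285). Lateral offset is under 1 mm. Threading the eye onto the peg.

Request:
send_rows(
  series=[
    [20,[0.2,0.034,0],[0,0,0]],
    [20,[0.25,0.043,0],[0,0,0]],
    [20,[0.2,0.034,0],[0,0,0]],
    [20,[0.1,0.017,0],[0,0,0]],
    [20,[0.08,0.014,0],[0,0,0]],
    [20,[0.08,0.014,0],[0,0,0]],
    [20,[0.08,0.014,0],[0,0,0]],
    [20,[0,0,0],[0,0,0]],
  ],
)

```text
clock: 24.6
eef_pos: [591.0, 155.7, 160.7]
tool_rot: [3.142, -0.0, 0.169]
force: [0.1, -0.5, -1.4]
width: 34.9
gripper_force: 60.1
```

Request:
send_rows(
  series=[
    [20,[0.08,0.005,-0.01],[0,0,0]],
    [20,[0.08,0.005,-0.01],[0,0,0]],
    [20,[0.08,0.014,-0.012],[0,0,0]],
    [20,[0.08,0.014,-0.012],[0,0,0]],
    [20,[0.08,0.014,-0.012],[0,0,0]],
    [20,[0,0,0],[0,0,0]],
  ],
)

```text
clock: 25.35
eef_pos: [615.1, 158.8, 157.2]
tool_rot: [3.142, -0.0, 0.169]
force: [-1.0, -0.2, -1.8]
width: 34.9
gripper_force: 60.1
```

Request:
send_rows(
  series=[
    [20,[0,0,-0.04],[0,0,0]],
    [20,[0,0,-0.03],[0,0,0]],
    [20,[0,0,0],[0,0,0]],
  ],
)

```text
clock: 25.72
eef_pos: [614.5, 158.7, 153.2]
tool_rot: [-3.142, 0.0, 0.169]
force: [-0.4, -0.8, -0.7]
width: 35.1
gripper_force: 60.5
```

Request:
send_rows(
  series=[
    [20,[0,0,-0.02],[0,0,0]],
    [20,[0,0,-0.01],[0,0,0]],
    [20,[0,0,0],[0,0,0]],
  ],
)

```text
clock: 26.1
eef_pos: [614.7, 158.7, 152.8]
tool_rot: [-3.141, -0.0, 0.169]
force: [-3.7, -0.5, 8.3]
width: 34.5
gripper_force: 61.3
```

```bash
python3 - <<'E'
from h import *
d,W=cloud("scene"); save("hang1",cv2.resize(d["img"][110:250,340:500],None,fx=4,fy=4,interpolation=cv2.INTER_CUBIC))
E
```

```text
(no output)
```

View pics/hang1.png

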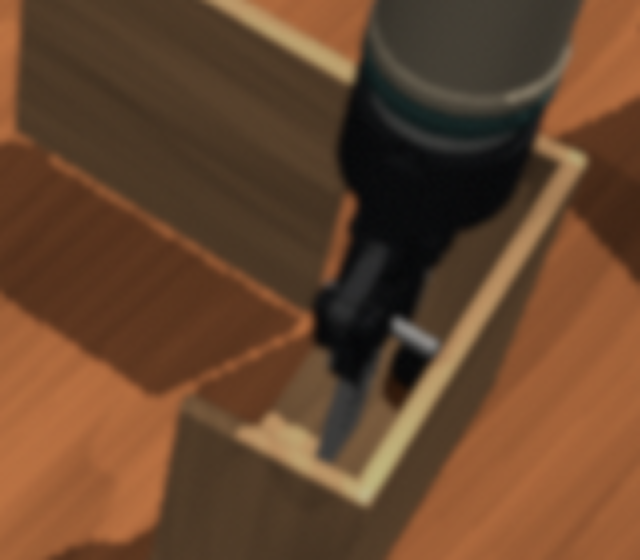

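The peg's root side shows behind the plate at (415,335), and contact came at the expected height, so the eye is on the peg. Releasing and lifting away.

Request:
send_rows(
  series=[
    [44,[0,0,0.01],[0,0,0]],
    [50,[0,0,0],[0,0,0]],
    [60,[0,0,0],[0,0,0]],
    [64,[0,0,0],[0,0,0]],
    [64,[0,0,0],[0,0,0]],
    [64,[0,0,0.2],[0,0,0]],
    [64,[0,0,0.4],[0,0,0]],
    [64,[0,0,0.6],[0,0,0]],
  ],
)

```text
clock: 27.15
eef_pos: [614.2, 158.7, 224.6]
tool_rot: [3.141, 0.002, 0.169]
force: [1.0, 0.3, 0.0]
width: 64.2
gripper_force: 0.0
```

Request:
send_rows(
  series=[
    [64,[0,0,0.6],[0,0,0]],
    [64,[-0.2,0,0.3],[0,0,0]],
    [64,[-0.6,-0.4,0],[0,0,0]],
    [64,[-0.6,-0.7,0],[0,0,0]],
    [64,[-0.6,-0.7,0],[0,0,0]],
    [64,[-0.4,-0.5,0],[0,0,0]],
    [64,[0,0,0],[0,0,0]],
    [64,[0,0,0],[0,0,0]],
  ],
)

```text
clock: 28.15
eef_pos: [470.8, 21.6, 278.1]
tool_rot: [-3.141, -0.001, 0.17]
force: [-0.3, 0.3, -0.1]
width: 64.1
gripper_force: 0.0
```

```bash
python3 - <<'E'
from h import *
s=sensors.read_state(); print(s["clock"],s["eef_pos"].round(0),s["force"].round(1))
O=np.array([610.6,158.7]); a=np.radians(9.7)
d,W=cloud("scene"); p=W.reshape(-1,3); c=p[:,:2]-O; lx=c@[np.cos(a),np.sin(a)]; ly=c@[-np.sin(a),np.cos(a)]
for z0,z1 in((60,80),(80,110),(110,140),(140,168),(168,185)):
    k=(abs(lx)<36)&(abs(ly)<26)&(p[:,2]>z0)&(p[:,2]<z1)
    if k.sum()>2: print(z0,k.sum(),np.round([lx[k].min(),np.median(lx[k]),lx[k].max(),ly[k].min(),ly[k].max(),p[k,2].max()],1))
save("final",cv2.resize(d["img"][60:420,130:520],None,fx=1.6,fy=1.6,interpolation=cv2.INTER_CUBIC))
E
```

```text
28.15 [471.  22. 278.] [-0.3  0.3 -0.1]
60 33 [ -4.2   3.4   4.5 -21.5  16.   79.4]
80 63 [ -2.7   3.4   6.2 -21.8  16.3 109.9]
110 69 [ -1.1   5.1   7.8 -19.5  19.2 139.3]
140 193 [-21.9   7.6  35.9 -18.6  21.4 168. ]
168 77 [-21.1   4.7   9.  -16.3  19.8 173.5]
```

View pics/final.png

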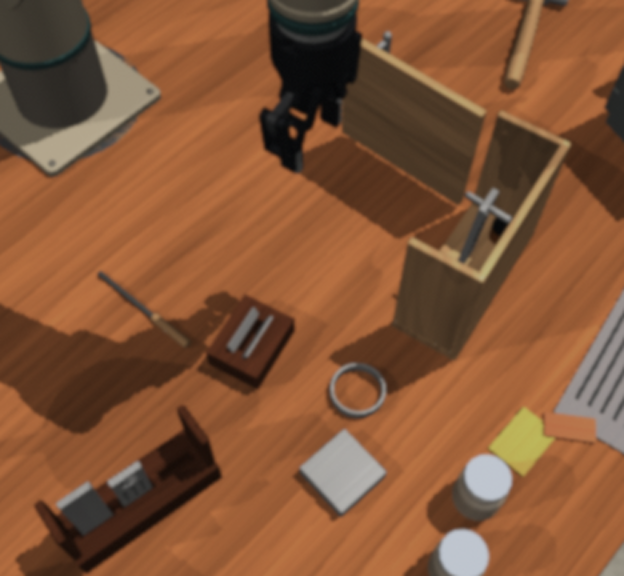

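The final picture shows the plate hanging on the peg at (480,220), the door wide open at (410,120), and the other two plates still in the rack. I'll let it settle, check once and hand in.

Request:
send_rows(
  series=[
    [64,[0,0,0],[0,0,0]],
    [64,[0,0,0],[0,0,0]],
    [64,[0,0,0],[0,0,0]],
    [64,[0,0,0],[0,0,0]],
    [64,[0,0,0],[0,0,0]],
    [64,[0,0,0],[0,0,0]],
    [64,[0,0,0],[0,0,0]],
    [64,[0,0,0],[0,0,0]],
  ],
)

```text
clock: 29.2
eef_pos: [470.7, 20.8, 278.0]
tool_rot: [3.142, -0.0, 0.169]
force: [0.3, 0.6, 0.1]
width: 63.9
gripper_force: 0.0
```

Request:
send_rows(
  series=[
    [64,[0,0,0],[0,0,0]],
    [64,[0,0,0],[0,0,0]],
    [64,[0,0,0],[0,0,0]],
    [64,[0,0,0],[0,0,0]],
    [64,[0,0,0],[0,0,0]],
    [64,[0,0,0],[0,0,0]],
    [64,[0,0,0],[0,0,0]],
    [64,[0,0,0],[0,0,0]],
  ],
)

```text
clock: 30.2
eef_pos: [470.7, 20.8, 278.0]
tool_rot: [3.142, -0.0, 0.169]
force: [-1.2, 0.6, 0.5]
width: 63.9
gripper_force: 0.0
```

```bash
python3 - <<'E'
from h import *
O=np.array([610.6,158.7]); a=np.radians(9.7)
d,W=cloud("scene"); p=W.reshape(-1,3); c=p[:,:2]-O; lx=c@[np.cos(a),np.sin(a)]; ly=c@[-np.sin(a),np.cos(a)]
ok=False
for z0,z1 in((60,80),(80,110),(110,140),(168,185)):
    k=(abs(lx)<36)&(abs(ly)<26)&(p[:,2]>z0)&(p[:,2]<z1)
    print(z0,k.sum(),np.round([np.median(lx[k]),ly[k].min(),ly[k].max(),p[k,2].max()],1)); ok=k.sum()>20
if ok: print(ctrl.finish_job())
E
```

```text
60 33 [  3.5 -21.8  17.1  78. ]
80 63 [  3.6 -22.8  16.1 109.5]
110 71 [  5.2 -20.2  17.3 139.5]
168 81 [  4.6 -16.7  19.6 175. ]
the job is handed in; nothing more can be done
None
```

The job is handed in at about 30 s: the cupboard door is open about 97°, the drawplate was stood fully home in the rest and released, and it now hangs freely by its eye on the peg, with the other two plates still in the rack.

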